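# Unlock and open the wash bath with the child-resistant cap

### The job

Open the board-wash bath: its sliding cover is locked by a child-resistant cap, which only spins idly unless it is pressed down. Press the cap down by the pad of its lever and, keeping it pressed, turn it anticlockwise (seen from above) until the crescent-shaped catch beneath has made its full quarter turn away from the hook; then slide the cover fully open by its fin. Leave the bottle, dish, tin and tools around it where they are.

Things in the scene. Friction and masses are not known exactly. Their poses are not given: they have to be found in the camera images.
- bath: Open-topped steel bath, 140 (x) x 180 (y) x 60 mm high, fixed to the bench; origin at the centre of its underside, z up. The cover opens to its +y (robot's left at yaw 0); -x faces the robot. Rails on both long sides reach z = 72 mm. A dark steel hook, 20 mm wide, on the -y end wall (top at z = 87 mm) holds the crescent catch until that is turned away.
- cover (a joint): Aluminium sliding cover (top at z = 66 mm in the bath's frame): 0 m closed, grows as it slides to the bath's +y, stop at 0.12 m (fully open). Held by about 4 N friction, stays where it is left. It has about 3 mm of play while locked.
- fin (a point): Middle of the top edge of the upright fin on the cover: 50 mm long (bath's x), 5 mm thick, 24 mm high above the cover, near the cover's +y end (75 mm from the bath's middle when closed); top 90 mm above the bench. It moves with the cover; push its face towards the cap (bath's -y side); 66 mm clear between it and the cap. Axes as the bath.
- ring (a joint): Steel ring under the cap with the crescent-shaped catch: 0 rad locked (crescent behind the hook, on the bath's -y side of the cap), grows anticlockwise seen from above, stop at 1.57 rad (open, crescent on the bath's +x side). Stiff (0.12 N m), stays where it is left. The hook lets go at about 0.7 rad.
- crescent (a point): Middle of the crescent catch, 52 mm from the cap's axis, on top of it (75 mm above the bench).
- plunger (a joint): How far the cap is pressed down: 0 m up, 0.008 m fully down; spring, 5 N to start, 10.5 N at the bottom. The cap's pins engage the 12 teeth of the ring from about 0.004 m, well from 0.006 m; up to 0.5 rad of idle turning comes before a pin meets a tooth. A pin that lands on a tooth drops off it as the cap turns.
- cap (a joint): Turn of the cap with its lever, rad, anticlockwise from above positive; at 0 the lever points to the bath's -x. Unpressed it spins freely in both directions and does nothing. Turning it back unpressed to take a second bite is allowed.
- pad (a point): Where to press: middle of the floor of the lever's pad, 64 mm from the cap's axis, 105 mm above the bench when up. Turns with the cap: its +x points to the cap's axis. Pad 36 mm long (radially), open at the outer end, an upright rib on each side, 14 mm higher than the floor, 44 mm clear between the ribs. The lever passes over hook, rails and fin.
- alcohol_bottle: Bystander: white bottle, 64 mm diameter, 132 mm tall; origin at its foot.
- screw_dish: Bystander: round dish of screws, 72 mm diameter, 18 mm high; origin at its foot.
- rosin_tin: Bystander: round open tin, 56 mm diameter, 20 mm high; origin at its foot.
- side_cutter: Bystander: side cutters lying flat, 134 mm long, 12 mm high.
- driver_red: Bystander: screwdriver lying flat, 174 mm long, 24 mm high.
- cap_top (a point): Middle of the top of the cap (a ribbed grey disc, 72 mm diameter), on its axis, 111 mm above the bench when up; on the bath's y axis, 30 mm from the bath's middle towards -y when the cover is closed; moves with the cover.

How it is judged (in metres and radians):
On the way:
1. the catch is turned a quarter turn anticlockwise, away from the hook (value of joint ring above 1.2 rad), for 0.2 s.
At the end, for the whole second after the job is handed in: The catch is turned to at least 1.2 rad of its 1.57, the cover stands at least 108 mm of its 120 mm open and at rest, the cap has sprung back up, and the bottle stands upright (value of joint ring above 1.2 rad and value of joint cover above 0.108 m and velocity of joint cover below 0.01 m/s and value of joint plunger below 0.002 m and angle between alcohol_bottle's own z axis and vertical below 0.2 rad); the robot touches nothing.
It fails at once if the bottle, dish, tin, cutters or screwdriver is moved by more than 40 mm (distance of any of alcohol_bottle, screw_dish, rosin_tin, side_cutter, driver_red from where it was at the start of the episode above 0.04 m).
It also fails if it takes over 51 s, if anything falls off the work surface, if the arm or the gripper's body presses on something with over 40 N, if the wrist force passes 120 N, or if a joint passes its speed limit or range.

### The arm

A 7-joint arm with a two-finger parallel gripper is mounted at the origin on a cart in front of the work surface, level with it; the furniture and walls round the work are solid. World frame = base frame: x ahead of the robot, y to its left, z up, the work surface at z = 0. Lengths are in m, angles in degrees, forces in N, time in s.
With the tool pointing down it reaches from about 0.425 to 0.875 m from the base axis. Payload 4.7 kg.
Tool frame: the origin (TCP) lies on the mounting face of the last link; the fingertips stand 182 mm ahead of it and the grasp point (between the pads) lies 164 mm ahead of it; z points along the fingers, y is the line along which they close (so a half turn about z gives the same grasp; the last joint's range is limited). The gripper opens to 87 mm and grips with 3 to 60 N. Pads are 19 mm wide; open, the fingers measure 117 mm over their backs; the gripper's body (75 mm by 190 mm) begins 51 mm behind the grasp point.
Start: joints at [-67.374, 18.392, -4.016, 83.108, 1.295, 78.541, -3.26], TCP at [0.242, 0.603, 0.405] pointing down, gripper open.
Joint ranges: [-163.93, 163.93], [-17.29, 119.83], [-79.2, 71.16], [3.27, 140.29], [-89.18, 269.18], [5.43, 117.66], [-154.24, 154.24]. Speed limits (degrees/s): [147.25, 147.25, 180, 180, 180, 180, 180].

### API

Orientations are given as [roll, pitch, yaw] about the fixed x, y, z axes, in that order (R = Rz(yaw) Ry(pitch) Rx(roll)).
In Python, from cell import env gives the robot as it stands.
- The arm moves only by the tool servo_tool, never from a script. Its argument "plan" is a list of rows, each an object with "xyz": the shift along the tool's x, y, z in cm, a list of three; "twist": the turn, a rotation vector about the tool's x, y, z in degrees, a list of three; "jaw": the closure, from 0 (fully open) to 1 (shut). In form: [{"xyz": [x, y, z], "twist": [wx, wy, wz], "jaw": jaw}, ...]. A call has 1 to 10 rows; each row is the pose to reach, as a shift and turn from the pose commanded when the call began, along the tool's axes at that moment; what a row does not reach only later rows make up. A row lasts 1/12 s, in which the tool goes at most 41.7 mm and 7.16 degrees, less where a joint would pass 70% of its speed; a pose out of reach is approached as far as the arm can. A call with a gripper value outside its range is refused whole. The fingers move at their own pace and stop on an object; "newtons" is the grip in N (left out, the last holds). Time passes only in rows, so rows that repeat a pose let the fingers close. It gives the time, the measured TCP pose, the force, the opening and the grip force at its end, in the units of the state.
- env.get_obs(): the state, without advancing time (a new reading comes with each control period).
- env.read_camera(name): name is "side" or "top"; returns a dict with "img" (420x560x3 uint8, red, green, blue), "camera_matrix" (3x3 intrinsics, pixels), "R" (3x3) and "t" (3): a world point X has camera coordinates R X + t. Camera axes: x right, y down, z forward; pixel columns grow to the right and rows downward; lengths in m; the calibration is good to about 2 mm. A picture is of the moment at which its call begins. There is no depth.
- env.sign_off(): hands the job in; it is judged then, once.
The state is a dict: "time_s": time; "qpos": joint angles; "joint_velocities": joint speeds; "effort": joint torques, N m; "tool_pos": TCP position; "tool_rot": TCP orientation; "force": force on the tool from outside, world axes, zero at the start; "wrist_torque": the same for the moment, N m; "grip_width": finger opening in m; "grasp_force": force on a finger pad.
Only numpy, scipy, OpenCV 4.12 (cv2) and the standard library are available. Lean on these libraries where they do the work, as an engineer would, in place of code of your own. Each camera call takes 0.05 s, during which the arm holds its last target. There are 200 camera calls.

## Working session

There is one attempt and no reset: what is moved stays moved. The work goes in short steps, Python scripts to look and compute and a tool call to move; the robot and the scene stay as the last step left them, time stands still between calls to the robot, and variables do not carry over. Pictures are saved under pics/ and viewed, at most 10 in all, crops included, and the job is handed in when it is done.

Besides the shell and the picture viewer there is one more tool, called in YAML: its name, and indented under it one key for each argument. servo_tool: Moves the arm, as the interface text tells. Its arguments: {"type":"object","properties":{"plan":{"type":"array","items":{"type":"object","properties":{"xyz":{"type":"array","items":{"type":"number"}},"twist":{"type":"array","items":{"type":"number"}},"jaw":{"type":"number"}}}},"newtons":{"type":"number"}},"required":["plan"]}

```bash
mkdir -p pics; ls; python3 - <<'E'
from cell import env
import cv2,numpy as np
o=env.get_obs(); print(o)
for n in("top","side"):
    c=env.read_camera(n); cv2.imwrite(f"pics/{n}0.png",c["img"][:,:,::-1]); print(n,c["camera_matrix"].tolist(),c["R"].tolist(),c["t"].tolist())
    np.savez(f"{n}0.npz",**c)
E
```

```text
pics
{'time_s': 0.0, 'qpos': array([-67.37618159,  18.44158368,  -4.01464314,  83.17524132,
         1.29700972,  78.54031942,  -3.26152991]), 'joint_velocities': array([-0.01871889,  0.00063201,  0.04872837, -0.06740925, -0.11057485,
        0.00705078, -0.01629527]), 'effort': array([ 1.31760762e-04, -4.91293502e+01, -4.03269734e-01, -3.12519407e+01,
       -6.37760991e-02,  4.39606409e-02,  1.76724748e-04]), 'tool_pos': array([0.24152766, 0.60324581, 0.40362947]), 'tool_rot': array([-1.79888207e+02,  7.96844026e-03,  1.58183975e+02]), 'force': array([ 0.33920555,  1.01483655, -0.32255624]), 'wrist_torque': array([-0.009455  , -0.0294433 , -0.00273107]), 'grasp_force': 0.0, 'grip_width': 0.08714633814491496}
top [[378.9901859047789, 0.0, 277.29877577998496], [0.0, 378.9901859047789, 210.07025121387588], [0.0, 0.0, 1.0]] [[0.15463384214377307, -0.9879718444426462, 9.72237111213839e-05], [-0.9610196707021206, -0.1504382111319989, -0.2319688279812431], [0.22919329699500846, 0.035776797229481266, -0.972723215201816]] [-0.07833290705539926, 0.5137714943364778, 0.9150031530670493]
side [[384.5347872161565, 0.0, 278.744249278411], [0.0, 384.5347872161565, 206.78916672070835], [0.0, 0.0, 1.0]] [[0.9718955582103317, -0.23541145840215943, -0.0006849700693153679], [-0.12376452750132629, -0.5084820878987375, -0.8521316259936101], [0.20025325381476564, 0.828267717310719, -0.5233270705758399]] [-0.4981772137132542, 0.1252969132969915, 0.8271078824281591]
```

View pics/top0.png

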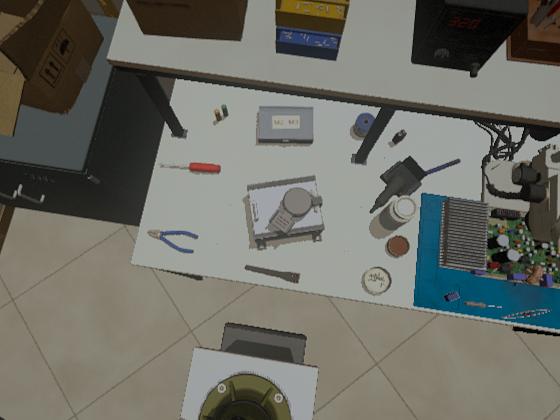

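View pics/side0.png

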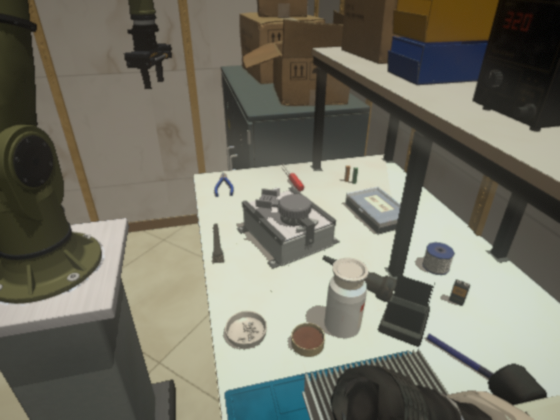

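The top view shows the bath at about (285,212), with the cap at about (296,200) and the lever pointing down-left to about (280,222). The hook is on its right (−y) end, and the side view puts it at about (310,230). The bottle is at (400,210), the dish at (376,280) and the tin at (398,245). I'll enlarge both views to measure.

```bash
python3 - <<'E'
import cv2
a=cv2.imread("pics/top0.png")[165:255,235:335]; b=cv2.imread("pics/side0.png")[170:270,235:345]
a=cv2.resize(a,(600,540),interpolation=cv2.INTER_CUBIC); b=cv2.resize(b,(660,600),interpolation=cv2.INTER_CUBIC)
cv2.imwrite("pics/top0c.png",a);cv2.imwrite("pics/side0c.png",b)
E
```

```text
(no output)
```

View pics/top0c.png

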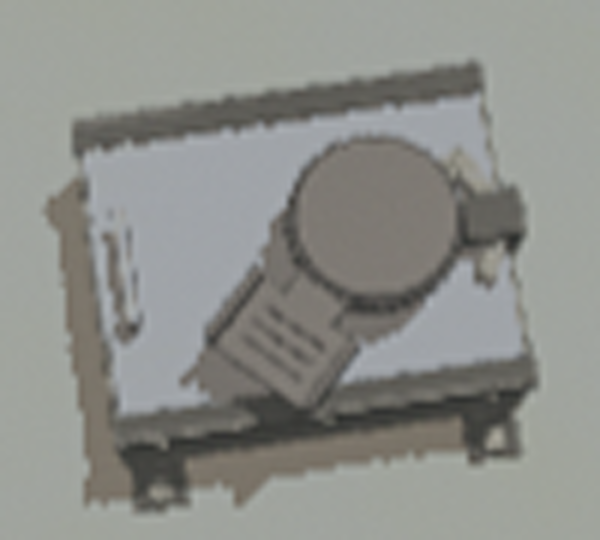

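View pics/side0c.png

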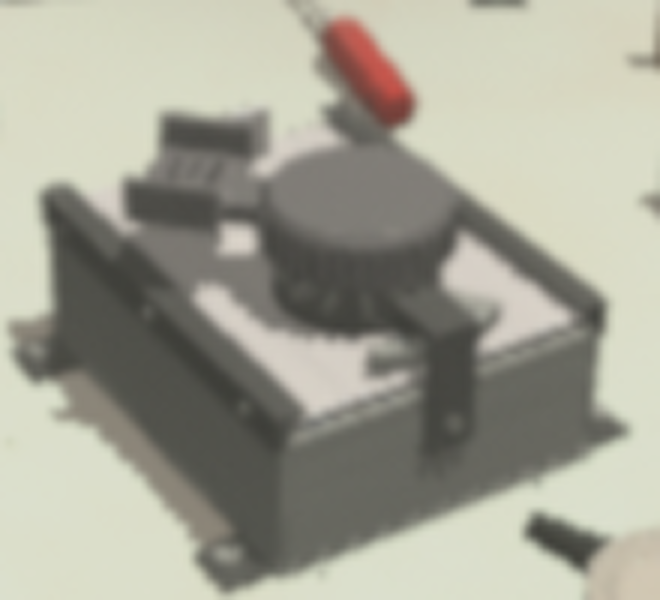

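The crops give these full-image pixels:
- **Cap top:** centre at (298.3,200.8).
- **Pad floor:** centre at about (282.5,222).
- **Outer rail corners:** (247.5,185.3), (315,175.3), (324.2,226.7) and (254.5,237).

The side crop gives the cap-top centre at about (295.3,203). The lever points to the +y side, so the cap angle is negative.

```bash
cat > h.py <<'E'
import numpy as np
def ray(c,px,z):
    K,R,t=c["camera_matrix"],c["R"],c["t"]; o=-R.T@t
    d=R.T@np.linalg.solve(K,[px[0],px[1],1]); return o+d*(z-o[2])/d[2]
E
python3 - <<'E'
from h import *
import cv2
T=np.load("top0.npz");S=np.load("side0.npz")
c=ray(T,(298.3,200.8),.111);p=ray(T,(282.5,222),.105)
print("cap",c,"side",ray(S,(295.3,203),.111),"pad",p,"r",np.linalg.norm((p-c)[:2]))
print("pad side",ray(S,(235+193/6,170+178/6),.105))
r=[ray(T,q,.072) for q in[(247.5,185.3),(315,175.3),(324.2,226.7),(254.5,237)]]
print(np.round(r,3),"c",np.mean(r,0))
for i,j in((1,0),(2,3)):
    d=r[j]-r[i];print("yaw",np.degrees(np.arctan2(-d[0],d[1])),np.linalg.norm(d))
d=p-c;print("lever dir",np.degrees(np.arctan2(d[1],d[0])))
print("fin",ray(T,(235+120/6,165+272/6),.09))
for n,q,z in(("bottle",(403,204),.132),("dish",(376,280),.018),("tin",(398,245),.02)):print(n,ray(T,q,z))
E
```

```text
cap [ 0.53882264 -0.04703822  0.111     ] side [ 0.53641157 -0.05404957  0.111     ] pad [ 0.48165981 -0.01670526  0.105     ] r 0.06471227425354366
pad side [ 0.48232762 -0.01577787  0.105     ]
[[ 0.57   0.088  0.072]
 [ 0.624 -0.081  0.072]
 [ 0.493 -0.122  0.072]
 [ 0.44   0.047  0.072]] c [ 0.53162034 -0.01683324  0.072     ]
yaw 17.71652946097825 0.1770441738671098
yaw 17.41050315680743 0.1769504435472035
lever dir 152.04772717540456
fin [0.5034705  0.05579275 0.09      ]
bottle [ 0.56400493 -0.29492387  0.132     ]
dish [ 0.38608427 -0.27615947  0.018     ]
tin [ 0.48508891 -0.3241491   0.02      ]
```

servo_tool:
  plan:
    - {"xyz": [-45.4,-48.6,0],"twist": [0,0,50.7],"jaw": 1}
    - {"xyz": [-45.4,-48.6,0],"twist": [0,0,50.7],"jaw": 1}
    - {"xyz": [-45.4,-48.6,0],"twist": [0,0,50.7],"jaw": 1}
    - {"xyz": [-45.4,-48.6,0],"twist": [0,0,50.7],"jaw": 1}
    - {"xyz": [-45.4,-48.6,0],"twist": [0,0,50.7],"jaw": 1}
    - {"xyz": [-45.4,-48.6,0],"twist": [0,0,50.7],"jaw": 1}
    - {"xyz": [-45.4,-48.6,0],"twist": [0,0,50.7],"jaw": 1}
    - {"xyz": [-45.4,-48.6,0],"twist": [0,0,50.7],"jaw": 1}
    - {"xyz": [-45.4,-48.6,0],"twist": [0,0,50.7],"jaw": 1}
    - {"xyz": [-45.4,-48.6,0],"twist": [0,0,50.7],"jaw": 1}
  newtons: 10

```text
time_s: 0.93
tool_pos: [0.3926, 0.2129, 0.4045]
tool_rot: [-180.0, -0.0, 107.5]
force: [1.8, 0.1, 1.3]
grip_width: 0.0278
grasp_force: 0.0
```

servo_tool:
  plan:
    - {"xyz": [-24.7,1.6,0],"twist": [0,0,0],"jaw": 1}
    - {"xyz": [-24.7,1.6,0],"twist": [0,0,0],"jaw": 1}
    - {"xyz": [-24.7,1.6,0],"twist": [0,0,0],"jaw": 1}
    - {"xyz": [-24.7,1.6,0],"twist": [0,0,0],"jaw": 1}
    - {"xyz": [-24.7,1.6,0],"twist": [0,0,0],"jaw": 1}
    - {"xyz": [-24.7,1.6,0],"twist": [0,0,0],"jaw": 1}
    - {"xyz": [-24.7,1.6,4],"twist": [0,0,0],"jaw": 1}
    - {"xyz": [-24.7,1.6,7],"twist": [0,0,0],"jaw": 1}
    - {"xyz": [-24.7,1.6,9],"twist": [0,0,0],"jaw": 1}
    - {"xyz": [-24.7,1.6,9],"twist": [0,0,0],"jaw": 1}

```text
time_s: 1.77
tool_pos: [0.4798, -0.0159, 0.3104]
tool_rot: [-179.5, -0.0, 107.4]
force: [-1.0, 0.3, -0.0]
grip_width: 0.0004
grasp_force: 0.0
```

```bash
python3 - <<'E'
from cell import env
import cv2,numpy as np
o=env.get_obs(); print(o["tool_pos"],o["tool_rot"],o["force"],o["grip_width"])
ims=[]
for n,(y,x) in(("top",(140,220)),("side",(110,215))):
    c=env.read_camera(n); np.savez(f"{n}1.npz",**c)
    ims.append(cv2.resize(c["img"][y:y+150,x:x+130,::-1],(400,460),interpolation=cv2.INTER_CUBIC))
cv2.imwrite("pics/b1.png",np.hstack(ims))
E
```

```text
[ 0.47978272 -0.01594031  0.31038229] [-1.79508585e+02 -4.76212861e-02  1.07436697e+02] [-0.99252249  0.33364012 -0.03827128] 0.00039018499784382576
```

View pics/b1.png

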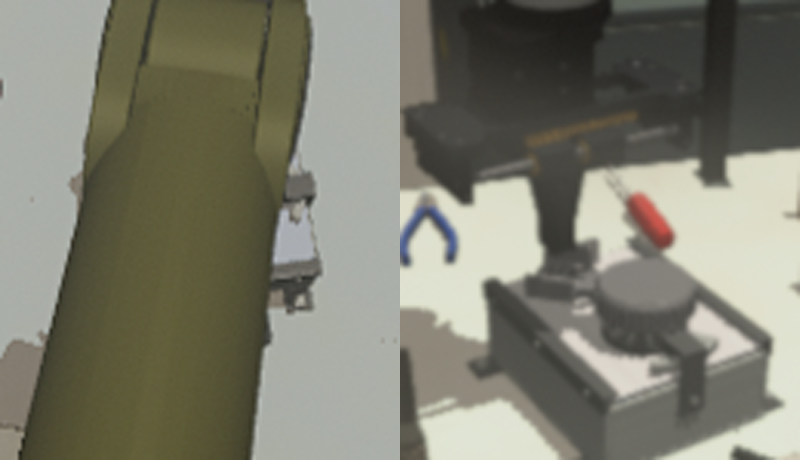

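The side view shows the closed fingers directly over the pad, at about (558,250) in the composite. The arm hides the bath in the top view. Next I'll press down.

servo_tool:
  plan:
    - {"xyz": [0,0,1.2],"twist": [0,0,0],"jaw": 1}
    - {"xyz": [0,0,2.0],"twist": [0,0,0],"jaw": 1}
    - {"xyz": [0,0,2.4],"twist": [0,0,0],"jaw": 1}
    - {"xyz": [0,0,2.6],"twist": [0,0,0],"jaw": 1}
    - {"xyz": [0,0,2.6],"twist": [0,0,0],"jaw": 1}

```text
time_s: 2.28
tool_pos: [0.4821, -0.0156, 0.2891]
tool_rot: [180.0, -0.0, 107.5]
force: [-0.5, -0.3, -0.5]
grip_width: 0.0005
grasp_force: 0.0
```

servo_tool:
  plan:
    - {"xyz": [0,0,0.3],"twist": [0,0,0],"jaw": 1}
    - {"xyz": [0,0,0.6],"twist": [0,0,0],"jaw": 1}
    - {"xyz": [0,0,0.8],"twist": [0,0,0],"jaw": 1}
    - {"xyz": [0,0,0.8],"twist": [0,0,0],"jaw": 1}

```text
time_s: 2.62
tool_pos: [0.4824, -0.0157, 0.2815]
tool_rot: [179.9, -0.0, 107.5]
force: [-1.7, -0.7, 6.0]
grip_width: 0.0004
grasp_force: 3.0
```

servo_tool:
  plan:
    - {"xyz": [0,0,0.3],"twist": [0,0,0],"jaw": 1}
    - {"xyz": [0,0,0.6],"twist": [0,0,0],"jaw": 1}
    - {"xyz": [0,0,0.6],"twist": [0,0,0],"jaw": 1}

```text
time_s: 2.87
tool_pos: [0.483, -0.0152, 0.2789]
tool_rot: [179.9, -0.2, 107.5]
force: [-10.9, 2.5, 29.7]
grip_width: 0.0005
grasp_force: 15.1
```

servo_tool:
  plan:
    - {"xyz": [-0.5,-0.5,-0.15],"twist": [0,0,0],"jaw": 1}
    - {"xyz": [-1.0,-0.8,-0.15],"twist": [0,0,0],"jaw": 1}
    - {"xyz": [-1.5,-1.1,-0.15],"twist": [0,0,0],"jaw": 1}
    - {"xyz": [-2.0,-1.4,-0.15],"twist": [0,0,0],"jaw": 1}
    - {"xyz": [-2.5,-1.6,-0.15],"twist": [0,0,0],"jaw": 1}
    - {"xyz": [-3.0,-1.8,-0.15],"twist": [0,0,0],"jaw": 1}

```text
time_s: 3.37
tool_pos: [0.476, -0.049, 0.2792]
tool_rot: [179.5, -0.0, 107.5]
force: [0.8, 3.0, 11.8]
grip_width: 0.0006
grasp_force: 6.0
```

servo_tool:
  plan:
    - {"xyz": [-0.7,-0.15,0.1],"twist": [0,0,0],"jaw": 1}
    - {"xyz": [-1.4,-0.2,0.1],"twist": [0,0,0],"jaw": 1}
    - {"xyz": [-2.1,-0.2,0.1],"twist": [0,0,0],"jaw": 1}
    - {"xyz": [-2.8,-0.1,0.1],"twist": [0,0,0],"jaw": 1}
    - {"xyz": [-3.4,0.0,0.1],"twist": [0,0,0],"jaw": 1}
    - {"xyz": [-3.4,0.0,0.1],"twist": [0,0,0],"jaw": 1}

```text
time_s: 3.87
tool_pos: [0.4872, -0.0822, 0.279]
tool_rot: [179.4, 0.1, 107.5]
force: [1.1, 3.1, 17.3]
grip_width: 0.0003
grasp_force: 8.6
```

```bash
python3 - <<'E'
from cell import env
import cv2,numpy as np
o=env.get_obs(); print(o["tool_pos"],o["force"],o["wrist_torque"])
c=env.read_camera("side")
cv2.imwrite("pics/s2.png",cv2.resize(c["img"][150:270,220:350,::-1],(650,600),interpolation=cv2.INTER_CUBIC))
E
```

```text
[ 0.48722825 -0.08222486  0.27903632] [ 1.11163728  3.11555632 17.34984081] [ 0.48831716 -0.18712493  0.0525634 ]
```

View pics/s2.png

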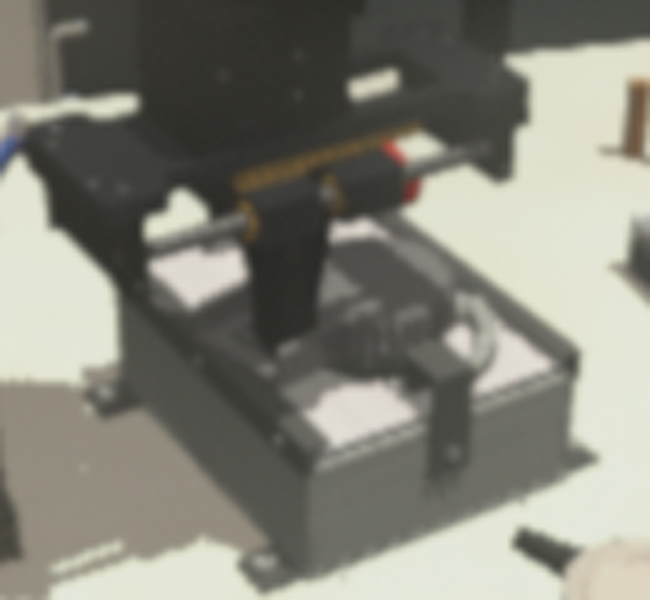

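The crescent has left the hook and is turning towards the bath's +x side; it's now at about (485,330) in this crop. The fingers are still on the pad at (280,345), so I'll keep turning.

servo_tool:
  plan:
    - {"xyz": [-0.6,0.2,0],"twist": [0,0,0],"jaw": 1}
    - {"xyz": [-1.2,0.5,0],"twist": [0,0,0],"jaw": 1}
    - {"xyz": [-1.8,0.8,0],"twist": [0,0,0],"jaw": 1}
    - {"xyz": [-2.4,1.3,0],"twist": [0,0,0],"jaw": 1}
    - {"xyz": [-2.9,1.7,0],"twist": [0,0,0],"jaw": 1}
    - {"xyz": [-3.3,2.2,0],"twist": [0,0,0],"jaw": 1}
    - {"xyz": [-3.3,2.2,0],"twist": [0,0,0],"jaw": 1}

```text
time_s: 4.5
tool_pos: [0.5182, -0.1053, 0.2789]
tool_rot: [179.5, -0.1, 107.6]
force: [-0.4, 6.5, 18.5]
grip_width: 0.0008
grasp_force: 10.8
```

servo_tool:
  plan:
    - {"xyz": [-0.2,0.3,0],"twist": [0,0,0],"jaw": 1}
    - {"xyz": [-0.4,0.6,0],"twist": [0,0,0],"jaw": 1}
    - {"xyz": [-0.6,0.9,0],"twist": [0,0,0],"jaw": 1}
    - {"xyz": [-0.6,0.9,0],"twist": [0,0,0],"jaw": 1}

```text
time_s: 4.83
tool_pos: [0.5252, -0.1076, 0.2786]
tool_rot: [-179.9, -0.5, 107.6]
force: [-15.9, 9.4, 31.1]
grip_width: 0.0005
grasp_force: 19.2
```

```bash
python3 - <<'E'
from cell import env
import cv2,numpy as np
o=env.get_obs(); print(o["tool_pos"],o["force"],o["wrist_torque"])
c=env.read_camera("side")
cv2.imwrite("pics/s3.png",cv2.resize(c["img"][150:270,220:350,::-1],(650,600),interpolation=cv2.INTER_CUBIC))
E
```

```text
[ 0.52522023 -0.10759469  0.27857036] [-15.85743021   9.43628238  31.11466424] [2.06669612 3.41114656 0.15231844]
```

View pics/s3.png

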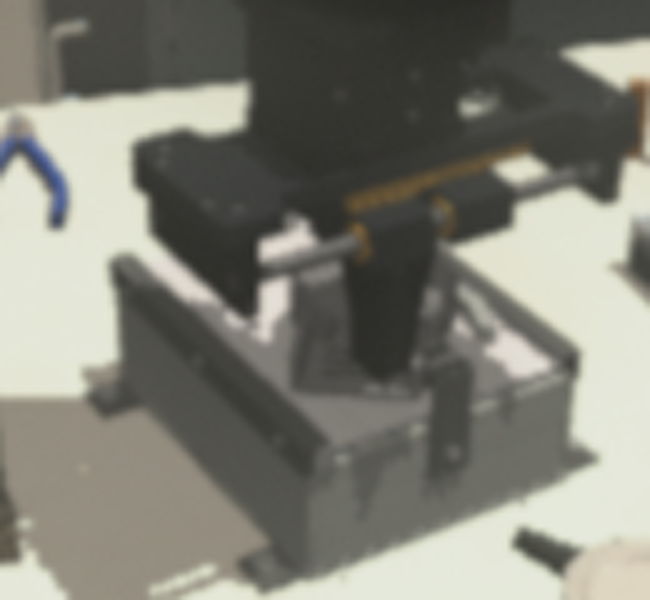

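The tangential force jumped to about 18 N, so the ring is on its stop. The crescent now lies along the +x rail at about (480,310). I'll unload, lift straight off, and move to the gap between cap and fin.

servo_tool:
  plan:
    - {"xyz": [0.3,-0.5,0],"twist": [0,0,0],"jaw": 1}
    - {"xyz": [0.3,-0.5,-1],"twist": [0,0,0],"jaw": 1}
    - {"xyz": [0.3,-0.5,-3],"twist": [0,0,0],"jaw": 1}
    - {"xyz": [0.3,-0.5,-5],"twist": [0,0,0],"jaw": 1}
    - {"xyz": [0.3,-0.5,-6],"twist": [0,0,0],"jaw": 1}
    - {"xyz": [0.3,-0.5,-6],"twist": [0,0,0],"jaw": 1}

```text
time_s: 5.38
tool_pos: [0.5206, -0.109, 0.3375]
tool_rot: [179.7, 0.1, 107.5]
force: [0.6, -0.1, -0.3]
grip_width: 0.0004
grasp_force: 0.0
```

servo_tool:
  plan:
    - {"xyz": [4,1.2,0],"twist": [0,0,0],"jaw": 1}
    - {"xyz": [8,2.5,0],"twist": [0,0,0],"jaw": 1}
    - {"xyz": [12.5,3.8,0],"twist": [0,0,0],"jaw": 1}
    - {"xyz": [12.5,3.8,0],"twist": [0,0,0],"jaw": 1}
    - {"xyz": [12.5,3.8,0],"twist": [0,0,0],"jaw": 1}

```text
time_s: 5.8
tool_pos: [0.5178, 0.0259, 0.3338]
tool_rot: [-179.9, -0.1, 107.9]
force: [0.4, -1.0, 0.5]
grip_width: 0.0006
grasp_force: 0.0
```

```bash
python3 - <<'E'
from cell import env
import cv2,numpy as np
o=env.get_obs(); print(o["tool_pos"],o["force"])
ims=[]
for n,(y,x) in(("top",(140,220)),("side",(130,215))):
    c=env.read_camera(n)
    ims.append(cv2.resize(c["img"][y:y+140,x:x+130,::-1],(400,430),interpolation=cv2.INTER_CUBIC))
cv2.imwrite("pics/b4.png",np.hstack(ims))
E
```

```text
[0.51781847 0.02590879 0.33378734] [ 0.35024115 -1.03809177  0.46097763]
```

View pics/b4.png

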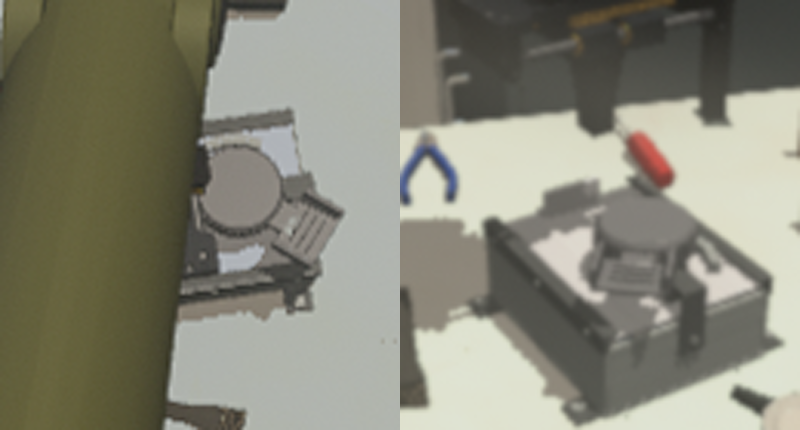

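The crescent is on the +x side: (710,255) in the side half, and (220,150) above the cap in the top half. The cap has popped up, and the fin stands free at (570,195). I'll descend into the gap.

servo_tool:
  plan:
    - {"xyz": [0,0,3],"twist": [0,0,0],"jaw": 1}
    - {"xyz": [0,0,5.5],"twist": [0,0,0],"jaw": 1}
    - {"xyz": [0,0,7],"twist": [0,0,0],"jaw": 1}
    - {"xyz": [0,0,7.8],"twist": [0,0,0],"jaw": 1}
    - {"xyz": [0,0,7.8],"twist": [0,0,0],"jaw": 1}
    - {"xyz": [0,0,7.8],"twist": [0,0,0],"jaw": 1}

```text
time_s: 6.4
tool_pos: [0.5186, 0.0206, 0.2574]
tool_rot: [-180.0, 0.0, 107.4]
force: [0.5, -0.1, -0.1]
grip_width: 0.0004
grasp_force: 0.0
```

servo_tool:
  plan:
    - {"xyz": [1,0,0],"twist": [0,0,0],"jaw": 1}
    - {"xyz": [2,0,0],"twist": [0,0,0],"jaw": 1}
    - {"xyz": [3,0,0],"twist": [0,0,0],"jaw": 1}
    - {"xyz": [4,0,0],"twist": [0,0,0],"jaw": 1}
    - {"xyz": [5,0,0],"twist": [0,0,0],"jaw": 1}
    - {"xyz": [6,0,0],"twist": [0,0,0],"jaw": 1}
    - {"xyz": [7,0,0],"twist": [0,0,0],"jaw": 1}
    - {"xyz": [8,0,0],"twist": [0,0,0],"jaw": 1}

```text
time_s: 7.07
tool_pos: [0.4944, 0.0992, 0.2579]
tool_rot: [179.9, 0.0, 107.5]
force: [2.9, -5.0, 3.5]
grip_width: 0.0001
grasp_force: 2.5
```

servo_tool:
  plan:
    - {"xyz": [1,0,0],"twist": [0,0,0],"jaw": 1}
    - {"xyz": [2,0,0],"twist": [0,0,0],"jaw": 1}
    - {"xyz": [3,0,0],"twist": [0,0,0],"jaw": 1}
    - {"xyz": [4,0,0],"twist": [0,0,0],"jaw": 1}
    - {"xyz": [5,0,0],"twist": [0,0,0],"jaw": 1}
    - {"xyz": [5.6,0,0],"twist": [0,0,0],"jaw": 1}
    - {"xyz": [6,0,0],"twist": [0,0,0],"jaw": 1}
    - {"xyz": [6,0,0],"twist": [0,0,0],"jaw": 1}

```text
time_s: 7.73
tool_pos: [0.4756, 0.1571, 0.2571]
tool_rot: [-180.0, -0.1, 107.6]
force: [-0.1, 0.9, 0.3]
grip_width: 0.0005
grasp_force: 0.0
```

servo_tool:
  plan:
    - {"xyz": [0.3,0,0],"twist": [0,0,0],"jaw": 1}
    - {"xyz": [0.5,0,0],"twist": [0,0,0],"jaw": 1}
    - {"xyz": [0.5,0,0],"twist": [0,0,0],"jaw": 1}

```text
time_s: 7.98
tool_pos: [0.4749, 0.1585, 0.257]
tool_rot: [-179.9, 0.2, 107.4]
force: [2.4, -6.2, 1.8]
grip_width: 0.0005
grasp_force: 3.4
```

servo_tool:
  plan:
    - {"xyz": [0.3,0,0],"twist": [0,0,0],"jaw": 1}
    - {"xyz": [0.3,0,0],"twist": [0,0,0],"jaw": 1}
    - {"xyz": [0.3,0,0],"twist": [0,0,0],"jaw": 1}

```text
time_s: 8.23
tool_pos: [0.4747, 0.1591, 0.257]
tool_rot: [-179.9, 0.3, 107.3]
force: [3.5, -11.9, 3.4]
grip_width: 0.0001
grasp_force: 6.2
```

The push force rises with no further travel, so the cover is on its stop. I'll back off along −x of the tool, then lift and move aside.

servo_tool:
  plan:
    - {"xyz": [-1.5,0,0],"twist": [0,0,0],"jaw": 1}
    - {"xyz": [-2.5,0,0],"twist": [0,0,0],"jaw": 1}
    - {"xyz": [-2.5,0,-3],"twist": [0,0,0],"jaw": 1}
    - {"xyz": [-2.5,0,-6],"twist": [0,0,0],"jaw": 1}
    - {"xyz": [-2.5,0,-9],"twist": [0,0,0],"jaw": 1}
    - {"xyz": [-2.5,0,-12],"twist": [0,0,0],"jaw": 1}
    - {"xyz": [1.5,0,-14],"twist": [0,0,0],"jaw": 1}
    - {"xyz": [5.5,0,-14],"twist": [0,0,0],"jaw": 1}
    - {"xyz": [9.5,0,-14],"twist": [0,0,0],"jaw": 1}
    - {"xyz": [13.5,0,-14],"twist": [0,0,0],"jaw": 1}

```text
time_s: 9.07
tool_pos: [0.4319, 0.2937, 0.3976]
tool_rot: [-180.0, -0.1, 107.5]
force: [-0.5, 0.4, 0.7]
grip_width: 0.0004
grasp_force: 0.0
```

servo_tool:
  plan:
    - {"xyz": [4,0,0],"twist": [0,0,0],"jaw": 1}
    - {"xyz": [8,0,0],"twist": [0,0,0],"jaw": 1}
    - {"xyz": [12,0,0],"twist": [0,0,0],"jaw": 1}
    - {"xyz": [16,0,0],"twist": [0,0,0],"jaw": 1}
    - {"xyz": [16,0,0],"twist": [0,0,0],"jaw": 1}
    - {"xyz": [16,0,0],"twist": [0,0,0],"jaw": 1}

```text
time_s: 9.57
tool_pos: [0.3826, 0.4472, 0.3958]
tool_rot: [-179.8, 0.0, 107.8]
force: [0.9, 0.2, -0.7]
grip_width: 0.0006
grasp_force: 0.0
```

```bash
python3 - <<'E'
from cell import env
import cv2,numpy as np
o=env.get_obs(); print(o["tool_pos"],o["force"])
ims=[]
for n,(y,x) in(("top",(140,180)),("side",(130,215))):
    c=env.read_camera(n); np.savez(f"{n}5.npz",**c)
    ims.append(cv2.resize(c["img"][y:y+140,x:x+130,::-1],(400,430),interpolation=cv2.INTER_CUBIC))
cv2.imwrite("pics/b5.png",np.hstack(ims))
E
```

```text
[0.38259103 0.44722524 0.39578186] [ 0.87640871  0.22217615 -0.66331766]
```

View pics/b5.png

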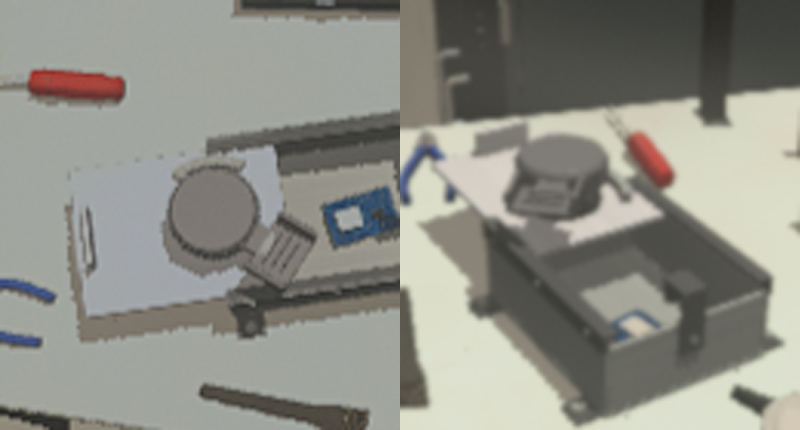

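The cover is open, with the cap at (213,208) in the top half. The crescent is on the bath's +x side at (210,165), the cap is up, and the bystanders look untouched. I'll check the travel and hand in if it's good.

```bash
python3 - <<'E'
from h import *
from cell import env
T=np.load("top5.npz")
c=ray(T,(249.2,207.7),.111);k=ray(T,(180+210*.325,140+165*.3256),.075)
d=np.linalg.norm(c[:2]-[.5395,-.0465]);v=k-c
print(d,np.degrees(np.arctan2(v[1],v[0])))
if d>.112: print(env.sign_off())
E
```

```text
0.1209803582437108 16.14681764123416
the job is handed in; nothing more can be done
None
```

The job is handed in: the catch is turned its full quarter turn to the stop, the cover measures about 120 mm open, the cap has sprung back up, the things around the bath look untouched, and the arm stands clear; the hand-in returned no verdict.

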